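Set up the light path and hold the test cell in it

ROBOT

A 6-joint arm with a two-finger parallel gripper is mounted at the origin on a cart in front of the work surface, level with it; the furniture and walls round the work are solid. World frame = base frame: x ahead of the robot, y to its left, z up, the work surface at z = 0. Lengths are in m, angles in rad, forces in N, time in s.
With the tool pointing down it reaches from about 0.3 to 0.85 m from the base axis. Payload 4.2 kg.
Tool frame: the origin (TCP) lies midway between the tips of the shut fingers; the grasp point (between the pads) lies 19 mm behind it (r.grasp_offset is the distance from the TCP to the grasp point, in m); x points along the fingers, z is the direction in which the jaws open and shut, and the axes are right-handed (so a half turn about x gives the same grasp; the last joint's range is limited). The gripper opens to 91 mm and grips with 3 to 60 N. Pads are 32 mm wide; open, the fingers measure 118 mm over their backs; the gripper's body (76 mm by 178 mm) begins 60 mm behind the grasp point.
Start: joints at [1.083, 0.32, 1.565, -0, 1.257, -0.02], TCP at [0.259, 0.513, 0.214] pointing down, gripper open.
Joint ranges: [-3.11, 3.11], [-0.84, 2.01], [0.21, 2.61], [-1.34, 4.49], [0.05, 2.63], [-2.56, 2.56]. Speed limits (rad/s): [2.57, 2.57, 3.14, 3.14, 3.14, 3.14].

INTERFACE

Orientations are given as a unit quaternion [x, y, z, w].
In Python, from station import r gives the robot as it stands. The module is installed in compiled form; this text tells all that it offers.
- The arm moves only by the shell command python3 -m handwheel 'ROWS' [FORCE]. ROWS is JSON, one flat list of numbers, 5 for each row, row after row: the shift along the tool's x, y, z in cm, then the turn about the tool's x in degrees, then the closure, from -1 (fully open) to 1 (shut). A call has 1 to 10 rows; each row is the pose to reach, as a shift and turn from the pose commanded when the call began, along the tool's axes at that moment; what a row does not reach only later rows make up. A row lasts 1/8 s, in which the tool goes at most 62.5 mm and 10.7 degrees, less where a joint would pass 70% of its speed; a pose out of reach is approached as far as the arm can. A call with a gripper value outside its range is refused whole. The fingers move at their own pace and stop on an object; FORCE is the grip in N (left out, the last holds). Time passes only in rows, so rows that repeat a pose let the fingers close. It gives the time, the measured TCP pose, the force and the opening at its end, in the units of the state.
- r.get_state(): the state, without advancing time (a new reading comes with each control period).
- r.get_image(name): name is "side" or "top" or "wrist"; returns the picture (384x512x3 uint8, red, green, blue); there is no depth.
- r.calibration(name): a dict with "K" (3x3 intrinsics, pixels), "T" (4x4, takes a point from camera to world coordinates). Camera axes: x right, y down, z forward; pixel columns grow to the right and rows downward; lengths in m; the calibration is good to about 2 mm. A picture is of the moment at which its call begins: read the wrist's pose just before it. calibration takes no time and is no camera call; for the wrist camera it gives the pose at the moment of the call.
- r.sign_off(): hands the job in, once; it reports no verdict.
The state is a dict: "t": time; "joint_positions": joint angles; "dq": joint speeds; "joint_torque": joint torques, N m; "ee_pos": TCP position; "tool_rot": TCP orientation; "force": force on the tool from outside, world axes, zero at the start; "ft_torque": the same for the moment, N m; "width": opening from 0.0 (shut) to 1.0 (fully open).
Only numpy, scipy, OpenCV 4.12 (cv2) and the standard library are available. Lean on these libraries where they do the work, as an engineer would, in place of code of your own. Each camera call takes 0.05 s, during which the arm holds its last target. There are 200 camera calls.

TASK

Take the tube lamp that stands upright on its lens and lay it on its side in the two V saddles of the light bench, centred on them with its lens end towards the receiver, and let go of it. Then grip the taller of the two test cells by its two white frosted faces only, with no finger on the clear faces, and finish while still holding it steady and upright in the light path, midway between lamp and receiver, its clear faces square to the light and the light passing through the middle of its width in its lower half. The cell must touch neither bench nor lamp, and the short cell, the solder spool and the terminal strip stay where they are.

Things in the scene. Friction and masses are not known exactly. Their poses are not given: they have to be found in the camera images.
- light_bench: Fixed light bench: aluminium base plate 80 (x) x 270 (y) x 10 mm on the workbench. Origin at the centre of its underside; z up, y along the light path. Two dark V saddles for the lamp stand on its +y half, the grey receiver at its -y end; its +y points to the robot's right. The light runs from the lamp along -y at x = 0, 62 mm above the workbench.
- beam (a point): Point on the light path midway in the gap between lamp and receiver: x = 0, y = -35 mm, 62 mm above the underside of light_bench. Its axes are those of light_bench (y along the light). From here the receiver's ring is 46 mm away and the lens of the laid lamp 45 mm.
- cradle (a point): Where the middle of the laid lamp's axis belongs: x = 0, y = 65 mm, z = 62 mm in light_bench; same axes. The two saddles, each 12 mm long in y, are centred 31 mm before it (-y) and 41 mm behind it (+y): 90 degree Vs open upward, 48 mm wide outside, walls up to 61 mm above the workbench. Between and beside them nothing stands on the 10 mm plate.
- receiver (a point): Middle of the receiver's face: x = 0, y = -81 mm, z = 62 mm in light_bench; same axes. A 22 mm round ring, 4 mm proud of a grey block 46 mm wide (x), y = -121 to -85 mm, top 88 mm above the workbench.
- lamp: Loose aluminium tube lamp, a plain cylinder 28 mm in diameter, 110 mm long, 0.11 kg; a dark bezel at the lens end, at the other end a black tail button (12 mm wide, 3 mm high) and dark rings. Starts upright on its lens. Origin at the centre of the lens end; z runs along the tube to the tail button. Laid properly, its z points along light_bench +y.
- lamp_mid (a point): Middle of the lamp's axis, 55 mm from the lens end.
- cell_rack: Fixed grey plastic rack 70 (x) x 150 (y) x 14 mm, origin at the centre of its underside. Two pockets 24 (x) x 32 (y) mm, 8 mm deep, at y = -45 and +45 mm, each with a cell in it (which one varies), underside 6 mm above the workbench; the cells' axes are the rack's. Behind rack and lamp, from x = 0.64 m on, stands a power supply, 0.22 m high with what lies on it.
- tall_cell: Loose rectangular test cell, 20 (x) x 28 (y) x 90 mm high, 0.06 kg; the taller of the two. Origin at the centre of its underside, z up. The two faces across x (20 mm apart, each 28 mm wide) are white and frosted: grip here, on the upper half. The two faces across y (28 mm apart) are clear: the light goes through these, along the cell's y.
- tall_cell_clear_faces: The two clear faces of the tall cell (16 mm wide, 3 to 90 mm above its underside, 28 mm apart along y); fixed to it, with the same origin and axes. The fingers must not touch them.
- short_cell: Bystander: like the tall cell but 50 mm high, in the rack's other pocket. Origin at the centre of its underside.
- solder_spool: Bystander: black and white spool of solder, 54 mm in diameter, 32 mm high, loose. Origin at the centre of its underside.
- terminal_strip: Bystander: row of green terminals, 14 x 62 x 25 mm, loose. Origin at the centre of its underside.
Not all that is in view belongs to the job. What is shaped like the tall_cell but brown is not meant. What is shaped like the lamp but brown is not meant.

How it is judged:
On the way, in this order (a step that is already met when the one before it is completed fails the run):
1. the lamp lies in both saddles, lens towards the receiver, let go and at rest (x of lamp_mid in the frame of light_bench between -0.005 and 0.005 m and y of lamp_mid in the frame of light_bench between 0.053 and 0.077 m and z of lamp_mid in the frame of light_bench between 0.057 and 0.067 m and angle between the z axis of lamp and the y axis of light_bench, either way round below 0.1 rad and y of lamp in the frame of light_bench below 0.05 m and linear speed of lamp below 0.02 m/s and contact force between lamp and the arm below 0.05 N and contact force between lamp and the fingers below 0.05 N), for 0.2 s.
2. then the tall cell is lifted out of the rack in the fingers (height (world z) of tall_cell above 0.025 m and contact force between the fingers and tall_cell above 1 N and contact force between tall_cell and cell_rack below 0.05 N), for 0.2 s.
At the end, for the whole second after the job is handed in: Lamp untouched in saddles, lens to receiver, middle within 5 mm sideways/height and 12 mm lengthwise, axis 0.1 rad. Tall cell held still (over 1 N), touching no bench or lamp, upright and square to the light within 0.15 rad; beam point within 6 mm across, 15 mm along, 10-45 mm above its underside (all of step 1 and x of beam in the frame of tall_cell between -0.006 and 0.006 m and y of beam in the frame of tall_cell between -0.015 and 0.015 m and z of beam in the frame of tall_cell between 0.01 and 0.045 m and angle between tall_cell's own z axis and vertical below 0.15 rad and angle between the y axis of tall_cell and the y axis of light_bench, either way round below 0.15 rad and height (world z) of tall_cell above 0.015 m and contact force between the fingers and tall_cell above 1 N and contact force between tall_cell and light_bench below 0.05 N and contact force between tall_cell and lamp below 0.05 N and linear speed of tall_cell below 0.02 m/s); the arm keeps its last pose, push and grip.
It fails at once if the fingers touch the clear faces of the tall cell (contact force between the fingers and tall_cell_clear_faces above 0.5 N).
It fails at once if the tall cell is bumped against the light bench or the lamp (contact force between tall_cell and light_bench above 1 N or contact force between tall_cell and lamp above 1 N).
It fails at once if the short cell is moved by more than 15 mm (distance of short_cell from where it was at the start of the episode above 0.015 m).
It fails at once if the solder spool is moved by more than 15 mm (distance of solder_spool from where it was at the start of the episode above 0.015 m).
It fails at once if the terminal strip is moved by more than 15 mm (distance of terminal_strip from where it was at the start of the episode above 0.015 m).
It also fails if it takes over 51 s, if anything falls off the work surface, if the arm or the gripper's body presses on something with over 40 N, if the wrist force passes 120 N, or if a joint passes its speed limit or range.

## Working session

There is one attempt and no reset: what is moved stays moved. The work goes in short steps, Python scripts to look and compute and a shell command to move; the robot and the scene stay as the last step left them, time stands still between calls to the robot, and variables do not carry over. Pictures are saved under pics/ and viewed, about 8 in all and at most 12, crops included, and the job is handed in when it is done.

```bash
mkdir -p pics
cat > h.py <<'E'
import numpy as np, cv2
from station import r
from scipy.spatial.transform import Rotation as R
def save(n,f,img=None):
    im=r.get_image(n) if img is None else img
    cv2.imwrite('pics/'+f,cv2.cvtColor(im,cv2.COLOR_RGB2BGR)); return im
def ray(n,uv,C=None):
    C=C or r.calibration(n); K,T=np.array(C['K']),np.array(C['T'])
    d=T[:3,:3]@np.linalg.inv(K)@[uv[0],uv[1],1]; return T[:3,3],d
def plane(n,uv,z,C=None):
    o,d=ray(n,uv,C); return o+d*(z-o[2])/d[2]
def proj(n,p,C=None):
    C=C or r.calibration(n); K,T=np.array(C['K']),np.array(C['T'])
    q=K@(np.linalg.inv(T)@np.append(p,1))[:3]; return q[:2]/q[2]
E
python3 - <<'E'
from h import *
for n in('top','side'):
    im=save(n,n+'0.png'); print(n,r.calibration(n)['T'])
s=r.get_state();print(s); print(R.from_quat(s['tool_rot']).as_matrix(), r.grasp_offset)
E
```

```text
top [[-0.06939361 -0.97282511  0.2208978   0.38669064]
 [-0.99758809  0.06802339 -0.01381351 -0.14857975]
 [-0.00158809 -0.22132359 -0.97519913  1.02076072]
 [ 0.          0.          0.          1.        ]]
side [[ 0.90126734 -0.28603108  0.32542803  0.20946344]
 [-0.43325244 -0.58963642  0.68163129 -0.96197628]
 [-0.00308352 -0.75532451 -0.65534371  0.83987845]
 [ 0.          0.          0.          1.        ]]
{'t': 0.1, 'joint_positions': array([ 1.08298722e+00,  3.20212886e-01,  1.56557602e+00, -2.39328454e-05,
        1.25738852e+00, -1.99761912e-02]), 'dq': array([ 0.00013422, -0.00329376, -0.00291326,  0.0016519 ,  0.00055027,
       -0.0010974 ]), 'joint_torque': array([ 6.12588119e-04, -4.13333380e+01, -2.32511008e+01,  7.28062168e-02,
        4.21331625e-02, -6.42653913e-05]), 'ee_pos': array([0.25907582, 0.51281059, 0.21320564]), 'tool_rot': array([-0.37078151,  0.60275495,  0.37019968,  0.60179709]), 'force': array([ 0.58095519, -0.32032124, -0.26096167]), 'ft_torque': array([ 0.01737587,  0.03143253, -0.00621411]), 'width': 1.003815142091118}
[[-7.22659414e-04 -8.92550968e-01  4.50945948e-01]
 [-1.41060068e-03  4.50946527e-01  8.92549853e-01]
 [-9.99998744e-01  8.90489357e-06 -1.58491375e-03]] 0.0188
```

View pics/top0.png

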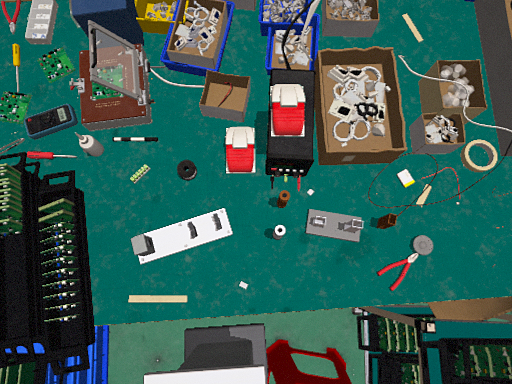

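View pics/side0.png

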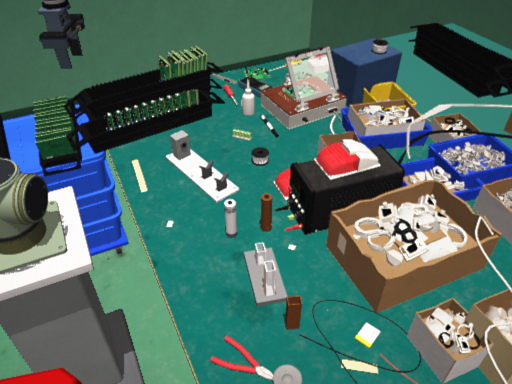

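Top view: the bench runs from (135,245) to (230,218) with the receiver at its left end. The lamp is at (280,231) and its brown decoy at (284,198). The rack is at (333,224), and its right cell (355,222) looks taller. The brown decoy cell is at (388,220). The side view agrees: the nearer rack cell, around (268,275), is the tall one.

Run:
```python
from h import *
im=cv2.cvtColor(cv2.imread('pics/top0.png'),cv2.COLOR_BGR2RGB)
cv2.imwrite('pics/z1.png',cv2.resize(cv2.cvtColor(im[180:280,120:420],cv2.COLOR_RGB2BGR),None,fx=2.66,fy=2.66,interpolation=cv2.INTER_CUBIC))
hsv=cv2.cvtColor(im,cv2.COLOR_RGB2HSV)
m=((hsv[...,1]<70)&(hsv[...,2]>70)).astype(np.uint8)
m[:195]=0;m[275:]=0;m[:,:120]=0;m[:,420:]=0
for c in cv2.findContours(m,cv2.RETR_EXTERNAL,cv2.CHAIN_APPROX_NONE)[0]:
    if cv2.contourArea(c)<40: continue
    rc=cv2.minAreaRect(c); 
    print(cv2.contourArea(c),rc)
    for z in (0.01,0.014,0.11): print(z,[plane('top',p,z)[:2].round(4).tolist() for p in cv2.boxPoints(rc)],plane('top',rc[0],z)[:2].round(4))
```

```text
140.5 ((415.2971496582031, 249.24911499023438), (9.306180000305176, 27.50095558166504), 17.354022979736328)
0.01 [[0.3916, -0.5742], [0.4623, -0.6093], [0.4528, -0.633], [0.3824, -0.5976]] [ 0.422  -0.6034]
0.014 [[0.3916, -0.5725], [0.462, -0.6075], [0.4525, -0.6311], [0.3824, -0.5958]] [ 0.4218 -0.6016]
0.11 [[0.3911, -0.5321], [0.4548, -0.5637], [0.4462, -0.585], [0.3828, -0.5531]] [ 0.4185 -0.5584]
120.0 ((279.0, 231.5), (13.0, 12.0), 90.0)
0.01 [[0.5178, -0.211], [0.5154, -0.2451], [0.4787, -0.2418], [0.481, -0.208]] [ 0.4982 -0.2265]
0.014 [[0.5173, -0.2107], [0.5149, -0.2447], [0.4783, -0.2414], [0.4807, -0.2078]] [ 0.4977 -0.2262]
0.11 [[0.5048, -0.2048], [0.5027, -0.2355], [0.4696, -0.2326], [0.4717, -0.2021]] [ 0.4871 -0.2188]
1290.0 ((334.2026672363281, 225.28378295898438), (55.73126220703125, 25.153045654296875), 9.462321281433105)
0.01 [[0.4886, -0.2986], [0.5588, -0.3176], [0.5213, -0.4717], [0.4521, -0.4504]] [ 0.5049 -0.3847]
0.014 [[0.4882, -0.298], [0.5581, -0.317], [0.5208, -0.4704], [0.4519, -0.4492]] [ 0.5044 -0.3838]
0.11 [[0.4785, -0.2837], [0.5418, -0.3009], [0.508, -0.4397], [0.4457, -0.4205]] [ 0.4932 -0.3613]
2712.5 ((180.9481201171875, 235.88169860839844), (28.845190048217773, 100.49541473388672), 72.0308609008789)
0.01 [[0.5103, 0.1989], [0.5805, -0.0753], [0.4999, -0.0964], [0.4324, 0.1736]] [0.5051 0.0513]
0.014 [[0.5099, 0.1975], [0.5797, -0.0756], [0.4994, -0.0966], [0.4322, 0.1723]] [0.5046 0.0505]
0.11 [[0.4981, 0.1645], [0.5613, -0.0826], [0.4887, -0.1016], [0.4278, 0.1417]] [0.4934 0.0316]
```

View pics/z1.png

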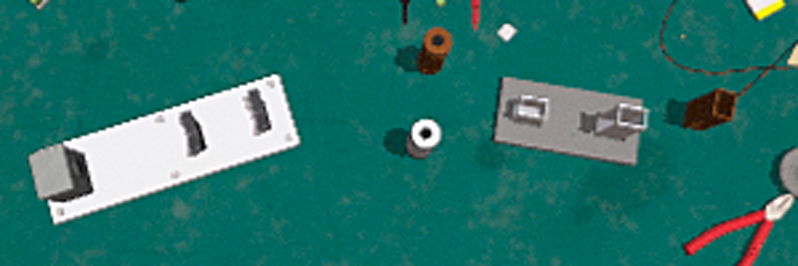

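The right cell is clearly the taller one. I'll fit the bench and rack frames from the corner pixels while moving over the bench for a closer look with the wrist camera.

```bash
python3 -m handwheel '[-8.5,-37.8,-32.8,49,-1,-8.5,-37.8,-32.8,49,-1,-8.5,-37.8,-32.8,49,-1,-8.5,-37.8,-32.8,49,-1,-8.5,-37.8,-32.8,49,-1,-8.5,-37.8,-32.8,49,-1,-8.5,-37.8,-32.8,49,-1,-8.5,-37.8,-32.8,49,-1,-8.5,-37.8,-32.8,49,-1,-8.5,-37.8,-32.8,49,-1]'
python3 - <<'E'
from h import *
P=lambda u,v,z:plane('top',(120+u/2.66,180+v/2.66),z)[:2]
a,b,c=P(277,75,.01),P(299,145,.01),P(55,222,.01)
print('bench',a,b,c,np.linalg.norm(a-b),np.linalg.norm(b-c),'ctr',(a+c)/2,'ang +y',np.degrees(np.arctan2(*(b-c)[::-1])))
q=[P(*p,.014) for p in((503,77),(494,141),(636,163),(643,98))]
print('rack',q,np.mean(q,0),np.linalg.norm(q[0]-q[1]),np.linalg.norm(q[1]-q[2]),np.degrees(np.arctan2(*(q[2]-q[1])[::-1])),np.degrees(np.arctan2(*(q[3]-q[0])[::-1])))
print('lamp',P(426,133,.112),'cell top',P(632,117,.096))
s=r.get_state();print(s['t'],s['ee_pos'],R.from_quat(s['tool_rot']).as_matrix().round(3)); print(r.calibration('wrist'))
save('wrist','w1.png')
E
```

```text
t: 1.35
ee_pos: [0.4485, 0.0501, 0.2985]
tool_rot: [-0.087, 0.702, 0.087, 0.701]
force: [-0.6, -0.3, 0.2]
width: 1.001
bench [ 0.57604934 -0.07464624] [ 0.49884275 -0.09414773] [0.43626258 0.16502142] 0.07963143491662045 0.26661756669536646 ctr [0.50615596 0.04518759] ang +y -76.42494843848283
rack [array([ 0.55615372, -0.31765157]), array([ 0.48823951, -0.30098743]), array([ 0.45471607, -0.44807068]), array([ 0.52298068, -0.46487016])] [ 0.50552249 -0.38289496] 0.06992876819127074 0.15085523628821448 -102.83960889140397 -102.69848069988876
lamp [ 0.49053133 -0.22185869] cell top [ 0.49396374 -0.42580255]
1.35 [0.44845836 0.05005731 0.29850607] [[-0.001 -0.244  0.97 ]
 [ 0.001  0.97   0.244]
 [-1.     0.001 -0.001]]
{'K': array([[317.30051672,   0.        , 256.31182198],
       [  0.        , 317.30051672, 190.92805806],
       [  0.        ,   0.        ,   1.        ]]), 'T': array([[ 9.69800525e-01,  2.37403251e-01,  5.59163460e-02,
         4.32335561e-01],
       [ 2.43897703e-01, -9.43095975e-01, -2.26017459e-01,
         1.13119550e-01],
       [-9.22798575e-04,  2.32829718e-01, -9.72517080e-01,
         4.68770784e-01],
       [ 0.00000000e+00,  0.00000000e+00,  0.00000000e+00,
         1.00000000e+00]])}
```

View pics/w1.png

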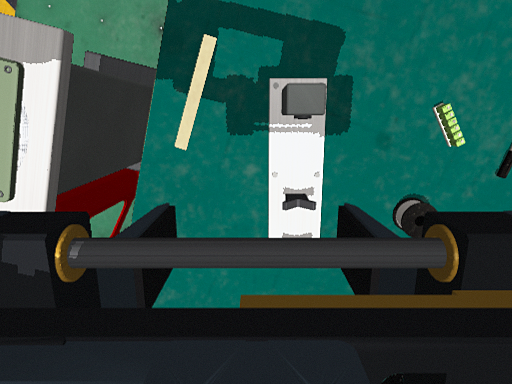

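Wrist view: the white plate runs from about (269,79)/(327,79) down to the finger bar at row 238. The receiver is at (304,98), the front saddle at (298,200), and the spool at (412,215), clear of the bench. Next I'll measure the plate edges.

Run:
```python
from h import *
im=cv2.cvtColor(cv2.imread('pics/w1.png'),cv2.COLOR_BGR2RGB)
m=(im.min(2)>170)
L=[];Rr=[]
for v in list(range(140,185))+list(range(212,230)):
    u=np.where(m[v,255:340])[0]+255
    if len(u)>40: L.append(plane('wrist',(u[0]-.5,v),.01)[:2]);Rr.append(plane('wrist',(u[-1]+.5,v),.01)[:2])
L=np.array(L);Rr=np.array(Rr)
for e in(L,Rr):
    vx,vy,x0,y0=cv2.fitLine(e.astype(np.float32),cv2.DIST_HUBER,0,1e-4,1e-4).ravel();print(np.degrees(np.arctan2(vy,vx)),x0,y0)
print('width',np.linalg.norm(L.mean(0)-Rr.mean(0)),'axis pt',(L.mean(0)+Rr.mean(0))/2)
v=np.where(m[60:120,272:278].all(1))[0][0]+60-.5; print('end',v,plane('wrist',(275,v),.01)[:2])
# receiver block top front edge & saddle
for z,p in((.088,(304,100)),(.061,(298,200)),(.04,(298,206))): print(z,p,plane('wrist',p,z)[:2])
```

```text
-75.27605 0.4721478 0.026326982
-75.65229 0.5449536 0.06016268
width 0.07887649103285498 axis pt [0.50975041 0.03840171]
end 78.5 [0.4443567  0.16711888]
0.088 (304, 100) [0.48078888 0.14354507]
0.061 (298, 200) [0.51227733 0.02072172]
0.04 (298, 206) [0.51881512 0.00753113]
```

```bash
python3 -m handwheel '[12.8,-27.4,-2.6,104,-1,12.8,-27.4,-2.6,104,-1,12.8,-27.4,-2.6,104,-1,12.8,-27.4,-2.6,104,-1,12.8,-27.4,-2.6,104,-1,12.8,-27.4,-2.6,104,-1,12.8,-27.4,-2.6,104,-1,12.8,-27.4,-2.6,104,-1,12.8,-27.4,-2.6,104,-1,12.8,-27.4,-2.6,104,-1]'
python3 - <<'E'
from h import *
a=save('side','x.png');b=save('wrist','x.png');c=save('top','x.png')
o=np.vstack([np.hstack([cv2.resize(a[150:300,170:340],(400,353),interpolation=2),cv2.resize(c[180:290,220:350],(400,353),interpolation=2)])]);print(o.shape)
save('','s2.png',o); cv2.imwrite('pics/w2.png',b[...,::-1])
s=r.get_state();print(s['ee_pos'],R.from_quat(s['tool_rot']).as_matrix().round(3))
E
```

```text
t: 2.65
ee_pos: [0.4911, -0.2195, 0.1705]
tool_rot: [0.5, 0.501, -0.499, 0.5]
force: [-1.0, 0.3, 0.4]
width: 0.995
(353, 800, 3)
[ 0.49106431 -0.22008237  0.17064071] [[-0.001  1.     0.008]
 [ 0.001  0.008 -1.   ]
 [-1.    -0.001 -0.001]]
```

View pics/s2.png

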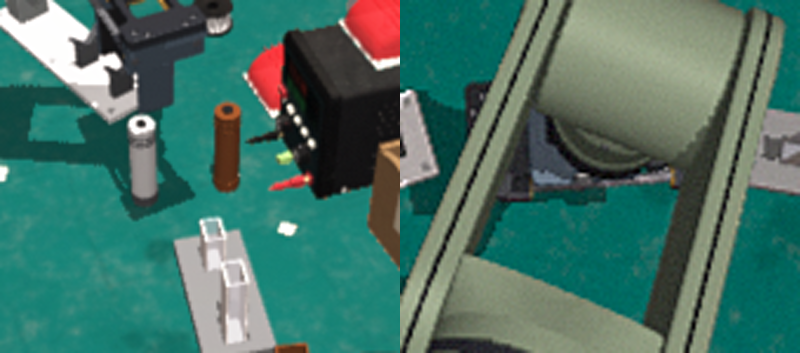

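```bash
python3 - <<'E'
from h import *
print(plane('side',(229.5,202),.112), plane('side',(230.9,234.5),.003))
q=[plane('side',(170+u*.425,150+v*.425),.096) for u,v in((222,262),(245,260),(227,278),(249,275))]; print('cell top',np.mean(q,0))
E
python3 -m handwheel '[5,0,0,0,-1,10,0,0,0,-1,12.9,0,0,0,-1,12.9,0,0,0,-1,12.9,0,0,0,-1]'
```

```text
[ 0.49415624 -0.22403677  0.112     ] [ 0.49142662 -0.22839753  0.003     ]
cell top [ 0.50140176 -0.42600833  0.096     ]
t: 3.42
ee_pos: [0.4919, -0.2219, 0.0431]
tool_rot: [0.499, 0.501, -0.498, 0.502]
force: [0.1, -0.0, 0.1]
width: 1.002
```

```bash
python3 -m handwheel '[0,0,0,0,1,0,0,0,0,1,0,0,0,0,1,0,0,0,0,1,0,0,0,0,1,0,0,0,0,1,0,0,0,0,1]' 5
```

```text
t: 4.3
ee_pos: [0.4908, -0.222, 0.0419]
tool_rot: [0.499, 0.501, -0.499, 0.501]
force: [-0.3, -1.2, 1.2]
width: 0.314
```

```bash
python3 -m handwheel '[-0.05,-0.8,0,0,1,-0.06,-1.6,0,0,1,0.0,-2.4,0,0,1,0.2,-3.2,0,0,1,0.5,-4.0,0,0,1,0.9,-4.7,0,0,1,0.9,-4.7,0,0,1]'
python3 - <<'E'
from h import *
a=save('side','s3full.png'); save('','s3.png',cv2.resize(a[150:300,150:350],(800,600),interpolation=2))
E
```

```text
t: 5.18
ee_pos: [0.4432, -0.2223, 0.0335]
tool_rot: [0.499, 0.501, -0.499, 0.501]
force: [-1.5, 0.6, 4.1]
width: 0.306
```

View pics/s3.png

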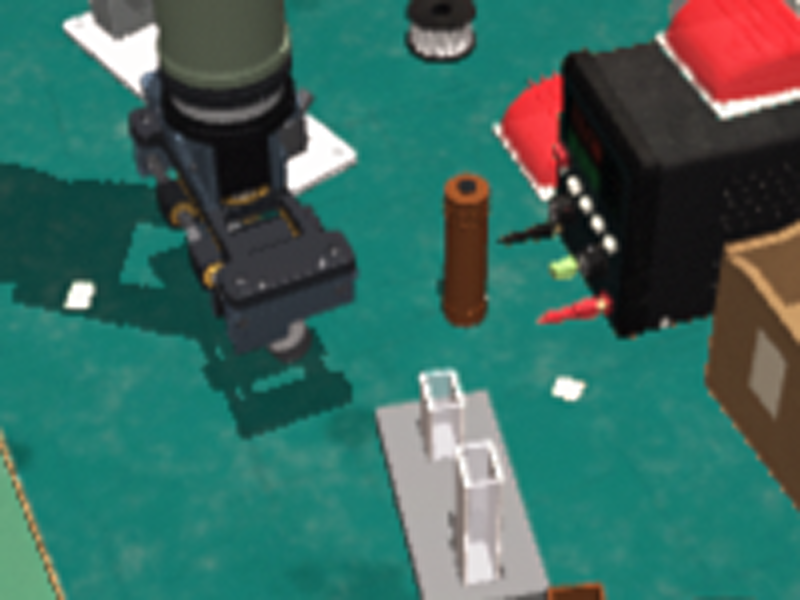

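The lens end shows tilted at (290,340) in the crop, under the gripper, and 4 N of floor contact is measured. I'll continue the tip.

```bash
python3 -m handwheel '[0.5,-0.7,0,0,1,1.05,-1.25,0,0,1,1.5,-1.6,0,0,1,1.9,-1.9,0,0,1,2.3,-2.2,0,0,1,2.5,-2.4,0,0,1,2.5,-2.4,0,0,1]'
python3 -m handwheel '[-2.5,0,0,0,1,-6,0,0,0,1,-10,0,0,0,1,-12,0,0,0,1,-12,0,0,0,1]'
python3 - <<'E'
from h import *
a=save('side','s4full.png'); w=save('wrist','w4.png');
save('','s4.png',np.hstack([cv2.resize(a[110:260,160:310],(400,400),interpolation=2),cv2.resize(w[:,:],(400,400))]))
E
```

```text
t: 6.1
ee_pos: [0.4191, -0.2221, 0.0079]
tool_rot: [0.499, 0.501, -0.499, 0.501]
force: [-4.0, -0.3, 4.4]
width: 0.306
t: 6.72
ee_pos: [0.421, -0.2226, 0.1289]
tool_rot: [0.5, 0.5, -0.499, 0.502]
force: [-1.2, -0.3, -1.3]
width: 0.305
```

View pics/s4.png

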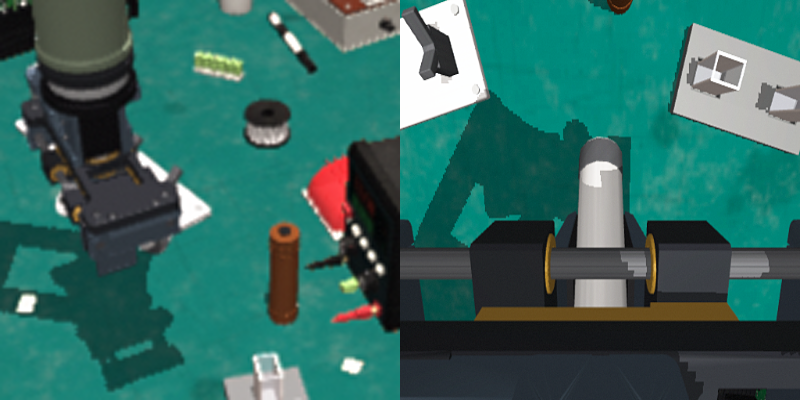

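The lamp is in the jaws, close to horizontal, with the lens at the tool +y side: lens rim at (602,140) in the right half, or about (259,134) in the full wrist frame. Next I'll locate the lens relative to the grasp.

Run:
```python
from h import *
s=r.get_state();p=s['ee_pos'];gz=p[2]+.0188;M=R.from_quat(s['tool_rot']).as_matrix()
im=cv2.cvtColor(cv2.imread('pics/w4.png'),cv2.COLOR_BGR2HSV)
m=(im[100:230,220:300,1]<80); v=np.where(m[:,38])[0]; print('rim rows',v[0]+100)
for dz in (-.01,0,.005,.014): print(dz,M[:,1]@(plane('wrist',(258.5,v[0]+100),gz+dz)-p))
# apparent width near rim and near rows
for row in (150,165,180,200): 
    u=np.where(m[row-100])[0]; print(row,u[0]+220,u[-1]+220, 0.028*317.3/(u[-1]-u[0]+1))
c=r.calibration('wrist')['T'];print(c[:3,3]-p, c[:3,2])
ctr=np.array([.5075,.0445]);a=np.radians(-75.6);u=np.array([np.cos(a),np.sin(a)])
print('cradle',ctr+.065*u,'beam',ctr-.035*u)
```

```text
rim rows 132
-0.01 0.056426051998709835
0 0.05693822427305763
0.005 0.057194310410231514
0.014 0.05765526545714456
150 230 283 0.16452592592592594
165 229 284 0.15865
180 229 284 0.15865
200 228 285 0.1531793103448276
[6.48585966e-02 9.81119886e-05 1.70124088e-01] [-2.33612515e-01 -8.05299102e-04 -9.72329442e-01]
cradle [ 0.52366484 -0.01845791] beam [0.49879585 0.07840041]
```

```bash
python3 -m handwheel '[0,10.35,-20.1,-104.3,1,0,10.35,-20.1,-104.3,1,0,10.35,-20.1,-104.3,1,0,10.35,-20.1,-104.3,1,0,10.35,-20.1,-104.3,1,0,10.35,-20.1,-104.3,1,0,10.35,-20.1,-104.3,1,0,10.35,-20.1,-104.3,1,0,10.35,-20.1,-104.3,1,0,10.35,-20.1,-104.3,1]'
python3 - <<'E'
from h import *
s=r.get_state();p=s['ee_pos'];M=R.from_quat(s['tool_rot']).as_matrix();print(p,np.degrees(np.arctan2(M[1,2],M[0,2])))
w=save('wrist','w5.png')
a=save('side','s5full.png')
save('','s5.png',np.hstack([cv2.resize(a[100:250,140:290],(300,300),interpolation=2),cv2.resize(w[60:360],(500,300))]))
E
```

```text
t: 8.07
ee_pos: [0.5216, -0.0207, 0.1259]
tool_rot: [-0.091, 0.702, 0.091, 0.7]
force: [1.0, 0.1, -1.6]
width: 0.307
[ 0.52163991 -0.02069603  0.12593832] 14.768002090968222
```

View pics/s5.png

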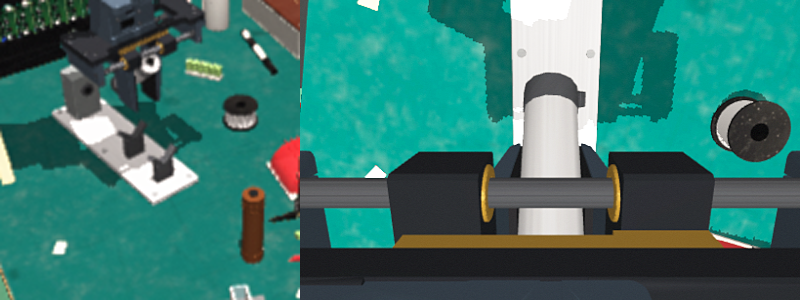

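The lamp now hangs over the saddles with its lens towards the receiver: rim at (553,80), with a front-saddle corner just right of it at (580,98). I'll check the alignment from the plate edges in this frame and from the saddles in the earlier side frame.

Run:
```python
from h import *
s=r.get_state();p=s['ee_pos'];M=R.from_quat(s['tool_rot']).as_matrix()
im=cv2.cvtColor(cv2.imread('pics/w5.png'),cv2.COLOR_BGR2RGB)
m=(im.min(2)>140)
L=[];Q=[]
for v in range(62,125):
    u=np.where(m[v,200:330])[0]+200
    L.append(plane('wrist',(u[0]-.5,v),.01)[:2]);Q.append(plane('wrist',(u[-1]+.5,v),.01)[:2])
L=np.array(L,np.float32);Q=np.array(Q,np.float32)
for e in(L,Q):
    vx,vy,x0,y0=cv2.fitLine(e,cv2.DIST_HUBER,0,1e-4,1e-4).ravel();print(np.degrees(np.arctan2(vy,vx)),x0,y0)
mid=(L.mean(0)+Q.mean(0))/2
print('width',np.linalg.norm(L.mean(0)-Q.mean(0)),'axis pt',mid)
a=np.radians(-75.6);u=np.array([np.cos(a),np.sin(a)]);bx=np.array([u[1],-u[0]])
print('grasp off axis bx',(p[:2]-mid)@bx, 'old center off', (np.array([.5075,.0445])-mid)@bx)
ctr=np.array([.5075,.0445])
for n,f in(('top','top0.png'),('side','side0.png')):
    g=cv2.cvtColor(cv2.imread('pics/'+f),cv2.COLOR_BGR2RGB)
    for y,z in((.034,.061),(.106,.061),(.034,.042),(.106,.042)):print(n,y,z,proj(n,np.append(ctr+y*u,z)).round(1))
    R0=proj(n,np.append(ctr+.07*u,.05)).astype(int); c=g[R0[1]-30:R0[1]+30,R0[0]-40:R0[0]+40]
    k=(c.max(2)<95).astype(np.uint8)
    for q in cv2.connectedComponentsWithStats(k)[2:4]:print(q[:8].round(1).tolist(),(R0-[40,30]).tolist())
save('','z6.png',np.hstack([cv2.resize(cv2.cvtColor(cv2.imread('pics/side0.png'),4)[145:205,165:245],(400,300),interpolation=2),cv2.resize(cv2.cvtColor(cv2.imread('pics/top0.png'),4)[195:270,130:230],(400,300),interpolation=2)]))
```

```text
-75.75195 0.46652633 0.050787687
-75.96962 0.54312396 0.07091254
width 0.079169676 axis pt [0.50479484 0.06102142]
grasp off axis bx 0.003976712061783172 old center off 0.001488535021193424
top 0.034 0.061 [191.8 228.9]
top 0.106 0.061 [217.3 220.5]
top 0.034 0.042 [193.  229.7]
top 0.106 0.042 [218.  221.5]
[[0, 0, 80, 60, 4577], [45, 3, 1, 1, 1], [17, 13, 1, 1, 1], [54, 12, 6, 2, 6], [17, 15, 1, 1, 1], [48, 15, 2, 1, 2], [51, 14, 2, 1, 2], [61, 15, 1, 1, 1]] [165, 195]
[[39.6, 29.4], [45.0, 3.0], [17.0, 13.0], [56.5, 12.3], [17.0, 15.0], [48.5, 15.0], [51.5, 14.0], [61.0, 15.0]] [165, 195]
side 0.034 0.061 [204.8 162.7]
side 0.106 0.061 [219.8 174.8]
side 0.034 0.042 [205.3 167.9]
side 0.106 0.042 [220.2 180.1]
[[0, 0, 80, 60, 4449], [0, 0, 6, 17, 64], [7, 0, 1, 1, 1], [8, 0, 10, 14, 83], [79, 11, 1, 3, 3], [13, 14, 1, 1, 1], [79, 17, 1, 4, 4], [29, 21, 12, 17, 97]] [172, 141]
[[40.4, 30.0], [2.3, 7.3], [7.0, 0.0], [12.3, 6.1], [79.0, 12.0], [13.0, 14.0], [79.0, 18.5], [34.6, 30.2]] [172, 141]
```

View pics/z6.png

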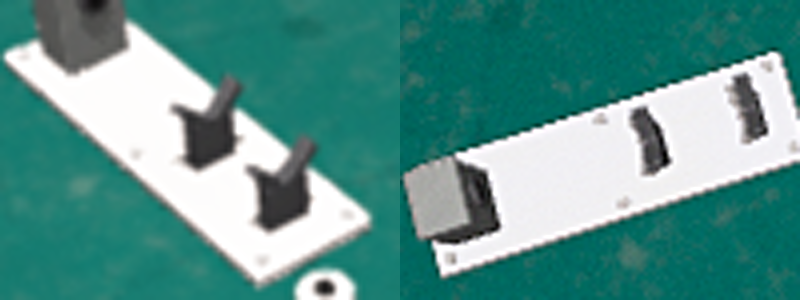

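The saddle bases in the top crop, at about (193,230) and (217.5,222) in full-frame pixels, match my predictions within a pixel. I'll correct about 3 mm sideways and lower the lamp in stages.

```bash
python3 -m handwheel '[2,-0.13,0.32,0,1,4,-0.13,0.32,0,1,5.5,-0.13,0.32,0,1,6.4,-0.13,0.32,0,1,6.4,-0.13,0.32,0,1]'
python3 -m handwheel '[0.3,0,0,0,1,0.6,0,0,0,1,0.9,0,0,0,1,1.2,0,0,0,1,1.2,0,0,0,1]'
```

```text
t: 8.8
ee_pos: [0.5256, -0.0213, 0.0633]
tool_rot: [-0.089, 0.702, 0.089, 0.701]
force: [0.7, -0.4, -2.1]
width: 0.307
t: 9.43
ee_pos: [0.5259, -0.0211, 0.0517]
tool_rot: [-0.089, 0.702, 0.089, 0.701]
force: [-0.3, 1.6, -1.5]
width: 0.307
```

```bash
python3 -m handwheel '[0.2,0,0,0,1,0.4,0,0,0,1,0.6,0,0,0,1,0.75,0,0,0,1,0.75,0,0,0,1]'
```

```text
t: 10.05
ee_pos: [0.5259, -0.0213, 0.0443]
tool_rot: [-0.089, 0.702, 0.089, 0.701]
force: [-0.8, 0.3, 0.6]
width: 0.309
```

```bash
python3 -m handwheel '[0.1,0,0,0,1,0.15,0,0,0,1,0.15,0,0,0,1]'
python3 - <<'E'
from h import *
w=save('wrist','w7.png');a=save('side','s7.png')
save('','s7c.png',np.hstack([cv2.resize(a[100:220,140:260],(350,350),interpolation=2),cv2.resize(w[60:330],(450,350))]))
E
```

```text
t: 10.42
ee_pos: [0.526, -0.0213, 0.0429]
tool_rot: [-0.089, 0.701, 0.089, 0.701]
force: [-0.4, 0.3, 0.1]
width: 0.309
```

View pics/s7c.png

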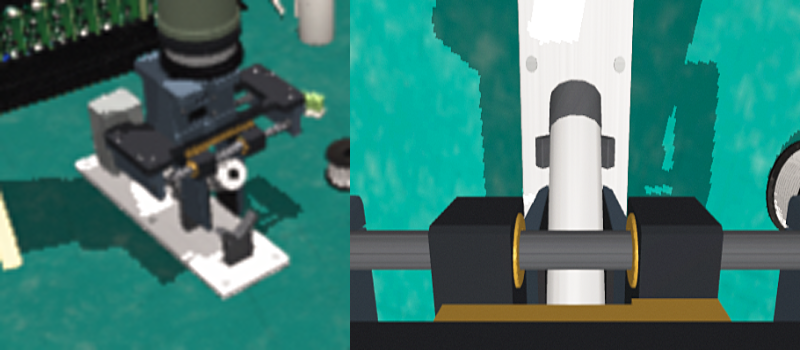

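The side crop shows the tail disc at (232,175), well above the rear saddle at (235,235), so the lamp is still tilted with its tail up. I'll measure how much.

Run:
```python
from h import *
a=np.radians(-75.7);u=np.array([np.cos(a),np.sin(a)]);bx=np.array([u[1],-u[0]]);c=np.array([.5082,.0447])
im=cv2.cvtColor(cv2.imread('pics/s7.png'),cv2.COLOR_BGR2RGB)[145:180,205:235]
m=(im.min(2)>150).astype(np.uint8);_,_,st,ce=cv2.connectedComponentsWithStats(m);i=1+st[1:,4].argmax();px=ce[i]+[205,145];print(px,st[i])
o,d=ray('side',px); t=((c-o[:2])@bx)/(d[:2]@bx); q=o+d*t; tail=np.array([(q[:2]-c)@u,q[2]]);print('tail y,z',tail)
p=r.get_state()['ee_pos'];g=np.array([(p[:2]-c)@u,p[2]+.0188]);print('grasp',g,'bx',(p[:2]-c)@bx,'tilt',np.degrees(np.arctan2(*(tail-g)[::-1])),np.linalg.norm(tail-g))
```

```text
[218.80952381 159.31746032] [ 9 10 10 10 63]
tail y,z [0.10555029 0.11439239]
grasp [0.06836302 0.06173686] bx -0.0009538725741301924 tilt 54.76885709667207 0.06446315216844918
```

The 54° figure assumed the lamp's axis still passes through the grasp point. Combining the wrist widths with the tail pixel gives about 31° instead. The lens is at roughly y 11 mm, z 58 mm, almost home, but the tail is about 50 mm high because the tube slid up between the pads. Lowering the fingers (plate top at 10 mm) should swing the tail down about the front saddle. I'll go in steps and track the tail pixel.

```bash
cat >> h.py <<'E'
A=np.radians(-75.7);U=np.array([np.cos(A),np.sin(A)]);BX=np.array([U[1],-U[0]]);CT=np.array([.5082,.0447])
def tail(f):
    a=save('side',f); im=a[140:195,205:240]
    m=(im.min(2)>150).astype(np.uint8);n,_,st,ce=cv2.connectedComponentsWithStats(m)
    for i in range(1,n):
        if 25<st[i,4]<150 and st[i,2]<15 and st[i,3]<15:
            px=ce[i]+[205,140];o,d=ray('side',px); t=((CT-o[:2])@BX)/(d[:2]@BX); q=o+d*t; print(px.round(1),st[i],'tail y,z',(q[:2]-CT)@U,q[2])
    p=r.get_state()['ee_pos'];print('grasp',(p[:2]-CT)@U,p[2]+.0188)
E
python3 -m handwheel '[0.3,0,0,0,1,0.6,0,0,0,1,0.9,0,0,0,1,1,0,0,0,1]'
python3 -c "
from h import *
tail('s8.png')"
```

```text
t: 11.02
ee_pos: [0.526, -0.0214, 0.0327]
tool_rot: [-0.089, 0.702, 0.089, 0.701]
force: [-1.0, -0.8, 1.0]
width: 0.31
[219.5 164.3] [10 20 10 10 70] tail y,z 0.10727017858514647 0.0984409062280015
[215.1 174.7] [ 7 29  8 10 34] tail y,z 0.0815212031395768 0.04581115959805149
grasp 0.06838494347714744 0.05148065209632051
```

```bash
python3 -m handwheel '[0.3,0,0,0,1,0.6,0,0,0,1,0.9,0,0,0,1,1.2,0,0,0,1,1.5,0,0,0,1,1.8,0,0,0,1,1.8,0,0,0,1]'
python3 -c "
from h import *
tail('s9.png')"
```

```text
t: 11.95
ee_pos: [0.5258, -0.0212, 0.0146]
tool_rot: [-0.089, 0.702, 0.089, 0.701]
force: [-0.3, -0.5, -0.6]
width: 0.303
[219.7 172.6] [10 29 11 11 58] tail y,z 0.10553562938870437 0.06821827006042802
grasp 0.06810650318343836 0.03343507960720883
```

Run:
```python
from h import *
w=save('wrist','w9.png').astype(int)
p=r.get_state()['ee_pos']
col=w[:,250:266].mean(1); sat=col.max(1)-col.min(1)
print([(v,col[v].astype(int).tolist()) for v in range(40,200,6)])
for y in(-.005,0,.01,.028,.04): print(y,[proj('wrist',np.append(CT+y*U,z)).round(1).tolist() for z in (.048,.062,.076)])
```

```text
[(40, [255, 255, 255]), (46, [255, 255, 255]), (52, [255, 255, 255]), (58, [255, 255, 255]), (64, [255, 255, 255]), (70, [254, 254, 253]), (76, [252, 252, 251]), (82, [248, 247, 246]), (88, [248, 247, 246]), (94, [244, 242, 240]), (100, [243, 241, 240]), (106, [243, 241, 240]), (112, [248, 248, 247]), (118, [92, 92, 95]), (124, [105, 104, 108]), (130, [104, 103, 107]), (136, [102, 102, 105]), (142, [102, 101, 104]), (148, [100, 100, 104]), (154, [100, 100, 103]), (160, [244, 242, 240]), (166, [243, 241, 240]), (172, [243, 241, 240]), (178, [243, 242, 240]), (184, [243, 241, 240]), (190, [243, 242, 240]), (196, [244, 242, 240])]
-0.005 [[255.8, 95.2], [255.7, 92.9], [255.6, 90.0]]
0 [[255.7, 107.7], [255.6, 106.8], [255.6, 105.8]]
0.01 [[255.7, 132.0], [255.6, 133.9], [255.5, 136.3]]
0.028 [[255.6, 173.7], [255.5, 180.1], [255.4, 188.1]]
0.04 [[255.5, 200.2], [255.4, 209.2], [255.3, 220.4]]
```

The wrist view puts the lens rim at row 115, so lens y is about 3.5 mm and the middle about 58 mm. The side view says a bit less. I'll slide the lamp 8 mm along +y, then open.

```bash
python3 -m handwheel '[0,-0.2,0,0,1,0,-0.4,0,0,1,0,-0.6,0,0,1,0,-0.8,0,0,1,0,-0.8,0,0,1]'
python3 -m handwheel '[0,0,0,0,0.3,0,0,0,0,0.2,0,0,0,0,0.1,0,0,0,0,0,0,0,0,0,-0.2,0,0,0,0,-0.5,0,0,0,0,-1,0,0,0,0,-1,0,0,0,0,-1]'
python3 - <<'E'
from h import *
tail('s10.png')
w=save('wrist','w10.png').astype(int); col=w[:,250:266].mean((1,2)); v=np.where(col[60:200]<150)[0][0]+60
print(v,[(y,proj('wrist',np.append(CT+y*U,.072)).round(1).tolist()) for y in(0,.01,.02)])
E
```

```text
t: 12.68
ee_pos: [0.5281, -0.0293, 0.015]
tool_rot: [-0.089, 0.701, 0.089, 0.702]
force: [-0.5, -0.6, -1.6]
width: 0.309
t: 13.8
ee_pos: [0.528, -0.029, 0.0149]
tool_rot: [-0.089, 0.701, 0.089, 0.701]
force: [0.1, -0.3, -1.2]
width: 0.989
grasp 0.07636141343058227 0.03373881795393289
120 [(0, [255.4, 80.9]), (0.01, [255.3, 111.3]), (0.02, [255.2, 140.5])]
```

```bash
python3 -m handwheel '[-4,0,0,0,-1,-10,0,0,0,-1,-16,0,0,0,-1,-16,-6,0,0,-1,-16,-12,0,0,-1,-16,-12,0,0,-1]'
python3 - <<'E'
from h import *
w=save('wrist','w11.png');a=save('side','s11.png');t=save('top','t11.png')
save('','s11c.png',np.hstack([cv2.resize(a[130:210,160:250],(400,356),interpolation=2),cv2.resize(w,(400,356))]))
s=r.get_state();print(s['ee_pos'])
for y in (.01,.12):print([proj('wrist',np.append(CT+y*U+x*BX,.062)).round(1).tolist() for x in(-.014,0,.014)],proj('side',np.append(CT+y*U,.062)).round(1))
E
```

```text
t: 14.65
ee_pos: [0.5587, -0.1487, 0.1748]
tool_rot: [-0.088, 0.701, 0.087, 0.702]
force: [-0.2, 0.8, -0.7]
width: 0.996
[ 0.55747037 -0.14460632  0.1745581 ]
[[274.4, -44.1], [256.4, -44.1], [238.4, -44.2]] [200.2 158.5]
[[272.3, 102.5], [256.0, 102.4], [239.7, 102.4]] [223.  176.9]
```

View pics/s11c.png

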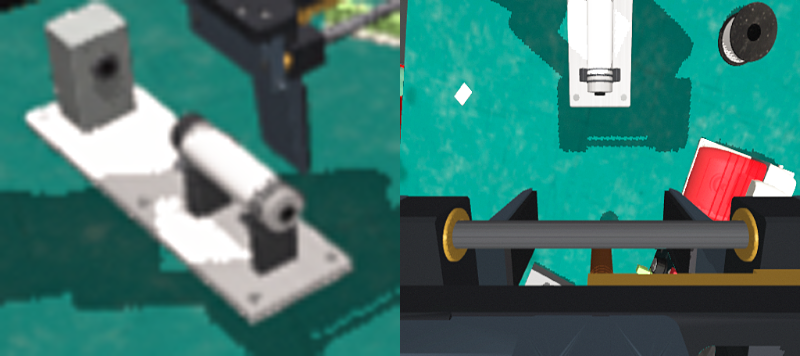

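The lamp lies in both saddles, lens towards the receiver. The tail button at (287,212) in the crop corresponds to a lamp middle of about y = 66 mm. Now to the tall cell. I'll stop just past it so the wrist camera sees the cell.

```bash
python3 -m handwheel '[-1,-34.7,-17.4,27,-1,-1,-34.7,-17.4,27,-1,-1,-34.7,-17.4,27,-1,-1,-34.7,-17.4,27,-1,-1,-34.7,-17.4,27,-1,-1,-34.7,-17.4,27,-1,-1,-34.7,-17.4,27,-1,-1,-34.7,-17.4,27,-1,-1,-34.7,-17.4,27,-1]'
python3 - <<'E'
from h import *
w=save('wrist','w12.png')
s=r.get_state();p=s['ee_pos'];M=R.from_quat(s['tool_rot']).as_matrix();print(p,np.degrees(np.arctan2(M[1,2],M[0,2])))
print('exp cell top px',proj('wrist',[.496,-.4265,.096]),'short',proj('wrist',[.5154,-.339,.056]))
save('','w12c.png',cv2.resize(w[0:240,130:400],(675,600),interpolation=2))
hsv=cv2.cvtColor(w,cv2.COLOR_RGB2HSV)
E
```

```text
t: 15.92
ee_pos: [0.4774, -0.5224, 0.185]
tool_rot: [0.077, 0.703, -0.076, 0.703]
force: [-0.1, 0.7, -0.8]
width: 0.999
[ 0.47741757 -0.5225597   0.18514912] -12.368244235834657
exp cell top px [253.57328764  71.10848957] short [253.99214875 -37.20585294]
```

View pics/w12c.png

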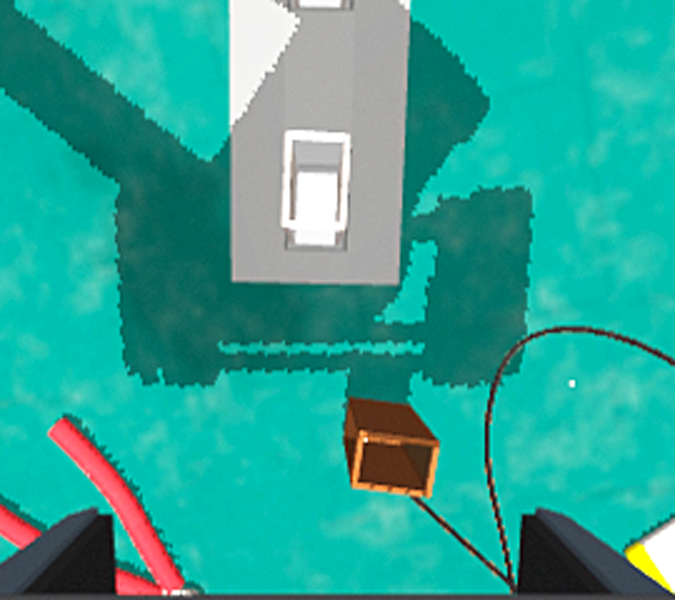

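The tall cell's top rim spans (283,130) to (350,231) in the crop, so its centre is about (256.5,71.8) in the full frame and it lies square to the tool axes. The brown decoy is at (393,460), beside the descent path.

Run:
```python
from h import *
s=r.get_state();p=s['ee_pos'];M=R.from_quat(s['tool_rot']).as_matrix()
P=lambda u,v,z:M.T@(plane('wrist',(130+u/2.5,v/2.5),z)-p)
q=np.array([P(*c,.096) for c in((285,130),(350,130),(283,228),(347,231))]);print((q*1000).round(1),q.mean(0)*1000)
q=np.array([P(*c,.014) for c in((230,0),(232,283),(400,284),(411,0))]);print((q*1000).round(1))
print('decoy',(np.array([P(*c,.09) for c in((360,435),(438,440),(352,487),(430,497))]).mean(0)*1000).round(1))
print('cell world',p+M@[0,*P(317,180,.096)[1:]])
```

```text
[[ 89.2 111.4  -9.7]
 [ 89.2 111.4  10.1]
 [ 89.2  82.9 -10.6]
 [ 89.2  82.    9.5]] [89.23276552 96.95812664 -0.15688745]
[[171.3 172.9 -33.4]
 [171.2  66.6 -35.3]
 [171.2  66.2  35. ]
 [171.3 172.9  36.6]]
decoy [95.1  5.6 26.9]
cell world [ 0.49828843 -0.42774455  0.1852328 ]
```

```bash
python3 -m handwheel '[0,5,0,0,-1,0,9.7,0,0,-1,0,9.7,0,0,-1,4,9.7,0,0,-1,8,9.7,0,0,-1,11,9.7,0,0,-1,12.8,9.7,0,0,-1,12.8,9.7,0,0,-1]'; python3 -m handwheel '[0,0,0,0,1,0,0,0,0,1,0,0,0,0,1,0,0,0,0,1,0,0,0,0,1,0,0,0,0,1,0,0,0,0,1,0,0,0,0,1]' 15
```

```text
t: 16.98
ee_pos: [0.4971, -0.4297, 0.0559]
tool_rot: [0.077, 0.704, -0.076, 0.702]
force: [-0.4, 0.2, -0.8]
width: 1.002
t: 17.98
ee_pos: [0.4974, -0.43, 0.0568]
tool_rot: [0.077, 0.703, -0.077, 0.703]
force: [-0.3, -0.1, -1.1]
width: 0.219
```

```bash
python3 -m handwheel '[-3,0,0,0,1,-8,0,0,0,1,-13,0,0,0,1,-15,0,0,0,1,-15,0,0,0,1]'; python3 -m handwheel '[0,49.5,-10.7,-26.7,1,0,49.5,-10.7,-26.7,1,0,49.5,-10.7,-26.7,1,0,49.5,-10.7,-26.7,1,0,49.5,-10.7,-26.7,1,0,49.5,-10.7,-26.7,1,0,49.5,-10.7,-26.7,1,0,49.5,-10.7,-26.7,1,0,49.5,-10.7,-26.7,1,0,49.5,-10.7,-26.7,1]'
python3 - <<'E'
from h import *
w=save('wrist','w13.png');a=save('side','s13.png')
s=r.get_state();p=s['ee_pos'];M=R.from_quat(s['tool_rot']).as_matrix();phi=np.degrees(np.arctan2(M[1,2],M[0,2]));print(p,phi)
b=CT-.035*U; print('beam',b,'need tool',(M.T@np.append(b-p[:2],.0858-p[2])*100).round(2))
# receiver block top: light grey, measure its centre
for x in(-.023,.023): print([proj('wrist',np.append(CT+y*U+x*BX,.088)).round(1).tolist() for y in(-.085,-.121)], 'plate',proj('wrist',np.append(CT-.135*U+x/.023*.04*BX,.01)).round(1))
g=w.astype(int)
for v in range(100,200,12): print(v,''.join('W' if x.min()>200 else 'g' if x.max()-x.min()<25 and x.max()>90 else 'd' if x.max()<=90 and x.max()-x.min()<25 else '.' for x in g[v,160:350:3]))
E
```

```text
t: 18.6
ee_pos: [0.4981, -0.4306, 0.2088]
tool_rot: [0.076, 0.702, -0.078, 0.704]
force: [-0.2, 0.3, -0.5]
width: 0.223
t: 19.85
ee_pos: [0.4994, 0.0763, 0.2056]
tool_rot: [-0.088, 0.703, 0.088, 0.701]
force: [-0.4, -0.0, -0.7]
width: 0.219
[0.49981739 0.07511058 0.20618495] 14.126988018331225
beam [0.49955503 0.07861555] need tool [12.04  0.35  0.08]
[[283.2, 128.1], [283.9, 85.7]] plate [293.8  78.5]
[[231.7, 128.3], [230.8, 85.9]] plate [220.7  78.8]
100 .....................WWWWgggggggggggggggggWWW...................
112 .....................gWWWgggggggggggggggggWWW...................
124 .....................gWWWgggggggggggggggggWWW...................
136 ......................WWWWWWWWWWWWWWWWWWWWWWW...................
148 ......................WWWWWWWWWWWWWWWWWWWWWWW...................
160 ......................WWWWWWWWWWWWWWWWWWWWWWW...................
172 ......................WWWWWWWWWWWWWWWWWWWWWW....................
184 ......................WWWWWWWWWWWWWWWWWWWWWW....................
196 ......................WWWWWggWWWWWWWggWWWWWW....................
```

Run:
```python
from h import *
w=cv2.imread('pics/w13.png').astype(int)
for v in (96,104,112,120): 
    g=w[v].min(1); u=[x for x in range(222,300) if 90<g[x]<200 and w[v,x].max()-g[x]<25]; pl=[x for x in range(200,310) if g[x]>90 and w[v,x].max()-g[x]<25]
    print(v,u[0],u[-1],'plate',pl[0],pl[-1], g[u[0]-2:u[0]+3],g[u[-1]-3:u[-1]+3])
for v in (140,150,160,170,180):
    pl=[x for x in range(200,310) if w[v,x].min()>150]
    a,b=[(plane('wrist',(x,v),.01)[:2]-CT)@BX*1000 for x in (pl[0]-.5,pl[-1]+.5)]; print(v,pl[0],pl[-1],a,b,(a+b)/2)
```

```text
96 222 284 plate 222 293 [  0   0  97 245 247] [173 156 129 154 255 247]
104 234 284 plate 223 293 [249  85 139 157 162] [170 154 131 173 255 247]
112 223 284 plate 223 293 [  0  44 186 248 242] [165 145 128 163 255 248]
120 223 283 plate 223 293 [  0  26 150 245 243] [165 165 140 130 200 253]
140 224 292 38.727605539805865 -40.16971706783799 -0.7210557640160644
150 224 292 39.03936133452753 -40.438751427761794 -0.6996950466171334
160 224 292 39.355741774824295 -40.71177534406223 -0.6780167846189684
170 224 291 39.67685053397715 -39.82020267916511 -0.07167607259397712
180 224 291 40.002794407400415 -40.092682296748194 -0.04494394467388929
```

```bash
python3 -m handwheel '[0,0.15,0.15,0,1,3,0.15,0.15,0,1,6,0.15,0.15,0,1,9,0.15,0.15,0,1,11,0.15,0.15,0,1,12,0.15,0.15,0,1,12,0.15,0.15,0,1,12,0.15,0.15,0,1]'
python3 - <<'E'
from h import *
w=save('wrist','w14.png');a=save('side','s14.png')
s=r.get_state();p=s['ee_pos'];M=R.from_quat(s['tool_rot']).as_matrix();print(p,s['force'],s['width'],np.degrees(np.arctan2(M[1,2],M[0,2])))
print('tcp in bench',(p[:2]-CT)@BX*1000,(p[:2]-CT)@U*1000,'underside',p[2]-.0508)
# side view: expected cell corners, lamp ends
for n,y,x,z in(('cell bot near',-.035,0,.035),('cell top',-.035,0,.125),('lamp tail',.12,0,.062),('lens',.01,0,.062)):print(n,proj('side',np.append(CT+y*U+x*BX,z)).round(1))
save('','s14c.png',cv2.resize(a[90:210,140:260],(600,600),interpolation=2))
E
```

```text
t: 20.95
ee_pos: [0.502, 0.0781, 0.0878]
tool_rot: [-0.087, 0.701, 0.087, 0.702]
force: [-0.3, -0.1, 0.2]
width: 0.218
[0.50189999 0.07821613 0.08784274] [ 0.47564012 -0.04159286 -0.16179355] 0.22199016741545677 14.188729468467722
tcp in bench -2.1736370172806776 -34.033752238635216 underside 0.03704273899063071
cell bot near [192.4 158.8]
cell top [189.4 133.7]
lamp tail [223.  176.9]
lens [200.2 158.5]
```

```bash
python3 -m handwheel '[0,0,-0.12,0,1,0,0,-0.12,0,1,0,0,-0.12,0,1,0,0,-0.12,0,1]'
python3 - <<'E'
from h import *
a=save('side','s15.png').astype(int);b=cv2.imread('pics/s11.png')[...,::-1].astype(int);o=cv2.imread('pics/side0.png')[...,::-1].astype(int)
D=lambda x,y,s:np.abs(x[s]-y[s]).max(2)
print('lamp/rear saddle region diff >50:',(D(a,b,np.s_[168:200,205:240])>50).sum(),'of',32*35)
im=a[165:190,215:235];print('dark button px',[ (c+[215,165]) for c in [np.argwhere(im.max(2)<60).mean(0)[::-1]]])
for n,p in(('spool',(260,156)),('strip',(242,134)),('short cell',(260,248))):
    s=np.s_[p[1]-12:p[1]+12,p[0]-12:p[0]+12]; print(n,(D(a,o,s)>60).sum())
# cell bottom edge vs width: white-ish pixels near expected cell bottom
im=a[120:175,175:205]
print('\n'.join(''.join('W' if x.min()>170 else 'g' if x.min()>90 and x.max()-x.min()<30 else 'd' if x.max()<90 else '.' for x in row) for row in im[::2]))
s=r.get_state();p=s['ee_pos'];print(s['t'],p,(p[:2]-CT)@BX*1000,s['width'],s['force'],np.abs(s['dq']).max())
E
```

```text
t: 21.55
ee_pos: [0.5001, 0.078, 0.087]
tool_rot: [-0.087, 0.702, 0.087, 0.702]
force: [-1.2, -0.2, -1.1]
width: 0.216
lamp/rear saddle region diff >50: 584 of 1120
dark button px [array([221.        , 184.47142857])]
spool 0
strip 0
short cell 0
dddddddd......dddddddgg..ddddd
ddddddd..ddddddddggggddd.ddddd
ddddddd..ddddddddddddddddddd..
dddddddg..ddddddddddddddd.....
..ggggg.d.ddddddddddddddd.....
dggddddddddddd.gddddddddd.....
gg.ggdddddddddgggg.dddddd.....
WWggggddddddddd.gggggdddd.....
ggggggdddddddddgWWgggdddd.....
ggggggddddddddddggggW.dddd....
.gddddddddddddddgggggddddd....
ddddddddddddddddggggggddd.....
dddddddddddddddd.gggggdddd....
dddddddddddddddddgggggddddd..d
dddddddddddgggdddggggg.ddddddd
dddddddddddggggggggggg.ddddddd
ddddddddddddgggggggggggddddddd
ddddddddddd.gggggggggggddddddd
dddddddddddggggggWWWWgWgg.gggg
WggdddggggWWggggggWWWWWgggggWW
WWWgggWWWWWWWWWgggWWWWggdgWWWW
WWWWWWWWWWWWWWWWWWWWWWWgdgWWWW
gWWWWWWWWWWWWWWWWWWWWWWWWgggWW
.ggWWWWWWWWWWWWWWWWWWWWWgggdgg
dddgggWWWWWWWWWWWWWWWWWWWWgddd
dddddggWWWWWWWWWWWWWWWWWWWWddd
ddddddd.gWWWWWWWWWWWWWWWWWgddd
ddddddd...gWWWWWWWWWWWWWWWgddd
21.6 [0.50008276 0.07792478 0.08693179] -0.34075093685621477 0.21773884065101315 [1.23689835 0.07292178 0.3892784 ] 0.0018443387698394104
```

The lamp region differs by a lot, perhaps because the shadow moved. I'll compare it directly before handing in.

Run:
```python
import cv2,numpy as np
f=lambda n:cv2.imread('pics/'+n)[152:194,192:240].astype(int)
ch=lambda x:'W' if x.min()>190 else 'w' if x.min()>130 else 'g' if x.min()>75 and x.max()-x.min()<30 else 'd' if x.max()<75 else '.'
for r1,r2 in zip(f('s11.png')[::2],f('s15.png')[::2]): print(''.join(map(ch,r1)),''.join(map(ch,r2)))
```

```text
WWW.......................ddddddddddd........... wwwwwg.dddddddddddddddddddddd...................
WWWWWw....................ddddddddddd........... wwwwww.dd..ddddddddddddddddddd..................
WWWWWWWw..ddd.............ddddddddddd........... wWWwwwwggggggggdddd..ddddd.d....................
WWWWWWWgddgwwwww...........ddddddddddd.......... wWWWWwwgggwWWWWWw...d...........................
WWWWWWwddgWWWWWWWWWg.......ddddddddddd.......... wWWWwwgggWWWWWWWWWWw............................
WWWWWWWggWWWWWWWWWWWWw......dddddddddd.......... wwwwwwgdgWWWWWWWWWWWWw..........................
WWWWWWWWgwwWWWWWWWWWWWWW.......ddddddd.......... wwwwwwwwggwWWWWWWWWWWWWW........................
WWWWWWWwggggwWWWWWWWWWWWWWw......ddddd.......... wwwWWWWwggggwwWWWWWWWWWWWWw.....................
WWWWWWwwwgdddgwwWWWWWWWWWWWWW......dd.........d. WWWWWWWWWgdddgwwWWWWWWWWWWWWW...................
wwwwwwwWwgdddddggwWWWWWWWWWWwwg.dddddddddddddddd WWWWWWWWWw.ddddggwWWWWWWWWWWwWwg................
wwwwwwwwwwddddddddgwWWWWWWWwggwwwg.ddddddddddddd WWWWWWWWWgddddddddgwwWWWWWWwwwWWWwg.............
wwwWWWWWWwddddddddddgw
[... 257 characters left out ...]
g.............
gwwWWWWWWWWWWWWWWwwwwwwgddd.gwwggggwwg.ddddddddd wWWWWWWWWWWWWWWWWwwwwwwg.ddgwwwgggwWWw..........
..gwWWWWWWWWWWWWWWWWwwwwgdddddddddgwWWWwgdddddd. ..gWWWWWWWWWWWWWWWWWwwwwgdddddddddgWWWWWw.......
.dd.gwWWWWWWWWWWWWWWWWwwgddddddddddwWwWWWwg.ddd. ....gwWWWWWWWWWWWWWWWWwwgddddddddddWWWWWWWw.....
ddd....wWWWWWWWWWWWWWWWWwddddddddddwWWWWwwwww..d .......wWWWWWWWWWWWWWWWWgdddddddddgWWWWWWWWWW...
..d......wWWWWWWWWWWWWWWgddddddd.gwwWWWWwwwwwww. .........wWWWWWWWWWWWWWWgddddddddgwWWWWWWWWWWWW.
...........gwwwwwwwWwWWWwgdd.gwwWWWWwwWWWWwwwwg. ...........gWWWWWWWWWWWWWwddggWWWWWWWWWWWWWWWww.
.......ddddd.gwwwWWWWWWWWWwwWWWWWWWWWWwwwwwg.ddd .............gwWWWWWWWWWWWWWWWWWWWWWWWWWWwww....
```

The lamp is where it was and only the shadows changed. I'm handing in.

```bash
python3 -c "
from station import r
print(r.sign_off()); s=r.get_state(); print(s['t'],s['ee_pos'],s['width'])"
```

```text
the job is handed in; nothing more can be done
None
the job is handed in; nothing more can be done
```

I laid the lamp in both V saddles with its lens towards the receiver and let go of it. I then gripped the tall cell by its frosted faces and handed in at t = 21.6 s, still holding it in the light path. The sign-off gave no verdict.

**Lamp:** I tipped it over inside a light grip against the table. It slid up between the pads and first sat in the saddles with its tail about 30° high. I lowered the fingers to bring the tail down, slid it 8 mm lengthwise and opened. Afterwards its middle measured about y = 66–68 mm (target 65), and it showed less than 1 mm of sideways offset. A side picture with the cell in place matched the one taken after release, apart from shadows.

**Cell:**

| Check | Measured | Allowed |
|---|---|---|
| Grip opening | about 20 mm, matching the cell (15 N set) | over 1 N grip |
| Sideways from the light path | about 0.3 mm (bench axis itself known to 1–2 mm) | 6 mm |
| Light above the underside | about 26 mm (underside at 36 mm) | 10–45 mm |
| Squareness to the bench, by tool angle | within about 0.2° | 0.15 rad (8.6°) |
| Lengthwise | within a few mm of midway | 15 mm |

**Bystanders:** The spool, terminal strip and short cell showed no change in the side view.

**Doubts:** Before I slid and released the lamp, two views of its lengthwise position disagreed by about 8 mm. The wrist and side views after release agreed. My last view of the held cell was refused because the picture limit was reached, so that check rests on pixel values and the tool pose.

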